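# Make up the seasoning carrier in the kitchen dry store

### The arm

A 6-joint arm with a two-finger parallel gripper is mounted at the origin on the work surface. World frame = base frame: x ahead of the robot, y to its left, z up, the work surface at z = 0. Lengths are in m, angles in rad, forces in N, time in s.
With the tool pointing down it reaches from about 0.375 to 0.975 m from the base axis. Payload 3.8 kg.
Tool frame: the origin (TCP) lies at the very end of the fingers, on their centre line; the grasp point (between the pads) lies 19 mm behind it (bot.grip_depth is the distance from the TCP to the grasp point, in m); z points along the fingers, y is the direction in which the jaws open and shut (so a half turn about z gives the same grasp; the last joint's range is limited). The gripper opens to 85 mm and grips with 20 to 120 N. Pads are 22 mm wide; open, the fingers measure 114 mm over their backs; the gripper's body (76 mm by 85 mm) begins 54 mm behind the grasp point. The pads swing forward as they close: fully open they stand 13 mm farther back than shut.
Start: joints at [1.201, 0.264, 1.604, -0, 1.274, -0.037], TCP at [0.221, 0.638, 0.209] pointing down, gripper open.
Joint ranges: [-2.63, 2.63], [-0.94, 2.18], [0.31, 2.57], [-1.31, 4.45], [0, 2.66], [-2.55, 2.55]. Speed limits (rad/s): [2.57, 2.57, 3.14, 3.14, 3.14, 3.14].

### API

Orientations are given as a unit quaternion [x, y, z, w].
In Python, from station import sensors, grab_frame, camera_params, bot gives the robot as it stands. The module is installed in compiled form; this text tells all that it offers.
- The arm moves only by the tool carry_out, never from a script. Its argument "moves" is a list of rows, each a list of 7 numbers: the shift along the tool's x, y, z in m, then the turn, a rotation vector about the tool's x, y, z in rad, then the opening, from 0 (shut) to 1 (fully open). In form: [[x, y, z, wx, wy, wz, hand], ...]. A call has 1 to 12 rows; each row shifts and turns the commanded pose from where the row before left it, along the tool's axes as they then stand; what a row does not reach is not made up. A row lasts 1/12 s, in which the tool goes at most 41.7 mm and 7.16 degrees, less where a joint would pass 70% of its speed; a pose out of reach is approached as far as the arm can. A call is refused whole if a number of a shift passes 0.0417 or a number of a turn 0.125, either way. A call with a gripper value outside its range is refused whole. The fingers move at their own pace and stop on an object; "squeeze" is the grip in N (left out, the last holds). Time passes only in rows, so rows that do not move let the fingers close. It gives the time, the measured TCP pose, the force and the opening at its end, in the units of the state.
- sensors.get_state(): the state, without advancing time (a new reading comes with each control period).
- grab_frame(name): name is "side" or "top" or "wrist"; returns the picture (384x512x3 uint8, red, green, blue); there is no depth.
- camera_params(name): a dict with "fx", "fy", "cx", "cy" (pixels), "rvec" (rotation vector, rad) and "tvec" (3), from world to camera coordinates, as OpenCV has them. Camera axes: x right, y down, z forward; pixel columns grow to the right and rows downward; lengths in m; the calibration is good to about 2 mm. The wrist camera is an equidistant fisheye: a pixel r from the principal point sees the ray r / f radians off the axis. A picture is of the moment at which its call begins: read the wrist's pose just before it. camera_params takes no time and is no camera call; for the wrist camera it gives the pose at the moment of the call.
- bot.close_job(): hands the job in, once; it reports no verdict.
The state is a dict: "t": time; "q": joint angles; "qd": joint speeds; "joint_torque": joint torques, N m; "tcp_pos": TCP position; "eef_rot": TCP orientation; "contact_force": force on the tool from outside, world axes, zero at the start; "moment": the same for the moment, N m; "finger_gap": finger opening in m.
Only numpy, scipy, OpenCV 4.12 (cv2) and the standard library are available. Lean on these libraries where they do the work, as an engineer would, in place of code of your own. Each camera call takes 0.05 s, during which the arm holds its last target. There are 200 camera calls.

### The job

Make up the seasoning carrier for the cooking station: stand the capped square bottle, the capped slim bottle, the lidded jar and the spice tin upright in the carrier, each right down in the insert whose well has its shape and size. Lower them in gently, do not drop them or knock them over. Leave the two empties, the square bottle without a cap and the jar without a lid, standing where they are.

Things in the scene. Friction and masses are not known exactly. Their poses are not given: they have to be found in the camera images.
- bottle_square: Capped square bottle to pack: brown glass with paper labels, square body 52 x 52 mm and 112 mm high, shoulder up to 133 mm, then a 22 mm neck; a round white screw cap of 30 mm diameter from 146 mm to the top at 168 mm. About 0.45 kg. Origin: centre of its underside; z up, x and y square to the body's faces.
- bottle_slim: Capped slim round bottle to pack: brown glass with a paper label, body 42 mm in diameter up to 98 mm, shoulder up to 124 mm, then a 20 mm neck; a round white screw cap of 28 mm diameter from 138 mm to the top at 160 mm. About 0.25 kg. Origin: centre of its underside; z up.
- jar: Lidded squat jar to pack: brown glass with a paper label, round, 56 mm in diameter; a round white lid of 56 mm diameter from 78 mm to the top at 95 mm. About 0.3 kg. Origin: centre of its underside; z up.
- tin: Flat rectangular spice tin to pack: bare metal with a paper label, 36 x 60 mm, closed by a slip lid 38 mm (along x) by 62 mm (along y) from 91 mm to the top at 105 mm. About 0.16 kg. Origin: centre of its underside; z up, x across its narrow side, y along its wide side.
- bottle_square_open: Empty square bottle that has lost its cap, to be left where it stands: same glass body and labels as the capped one (52 x 52 mm, shoulder up to 133 mm), but it ends in a bare open neck of 22 mm diameter at 160 mm. About 0.24 kg. Origin: centre of its underside; z up, x and y square to the body's faces.
- jar_open: Empty squat jar that has lost its lid, to be left where it stands: same glass and diameter (56 mm) as the lidded one, but open and hollow, with a 50 mm mouth at 90 mm. About 0.16 kg. Origin: centre of its underside; z up.
- insert_square: White plastic block 84 x 84 x 42 mm high, fixed in a bay of the steel carrier; which bay varies. Origin: centre of its underside, 4 mm above the bench; z up, y along the row, x across it. For the square bottle: a square well 66 x 66 mm, sides parallel to x and y, centred, open on top, 36 mm deep: its black floor is 6 mm above the origin. The carrier: 94 x 350 mm plus end handles, 4 mm walls, rims 50 mm up.
- insert_slim: White plastic block 84 x 84 x 42 mm high, fixed in a bay of the steel carrier; which bay varies. Origin: centre of its underside, 4 mm above the bench; z up, y along the row, x across it. For the slim bottle: the smaller round well, 56 mm in diameter, centred, open on top, 36 mm deep: its black floor is 6 mm above the origin. The carrier has four bays in a row, centres 85 mm apart.
- insert_jar: White plastic block 84 x 84 x 42 mm high, fixed in a bay of the steel carrier; which bay varies. Origin: centre of its underside, 4 mm above the bench; z up, y along the row, x across it. For the jar: the larger round well, 70 mm in diameter, centred, open on top, 36 mm deep: its black floor is 6 mm above the origin. The carrier has four bays in a row, centres 85 mm apart.
- insert_tin: White plastic block 84 x 84 x 42 mm high, fixed in a bay of the steel carrier; which bay varies. Origin: centre of its underside, 4 mm above the bench; z up, y along the row, x across it. For the tin: an oblong well 52 mm along x by 74 mm along y, centred, open on top, 36 mm deep: its black floor is 6 mm above the origin. The carrier: 94 x 350 mm plus end handles, 4 mm walls, rims 50 mm up.
Mind the look-alikes: they are no part of the job. What is shaped like the jar but purple is not meant.

How it is judged:
At the end, for the whole second after the job is handed in: The two capped bottles, lidded jar and tin each stand upright (within 0.12 rad), released and at rest on the floor of their own insert's well (within 14 mm of its axis, origin under 12 mm above the insert's); both empties are still upright within 20 mm of their starts (horizontal distance between jar and insert_jar below 0.014 m and z of jar in the frame of insert_jar between 0 and 0.012 m and angle between each of jar, tin, bottle_slim, bottle_square's own z axis and vertical below 0.12 rad and linear speed of each of jar, tin, bottle_slim, bottle_square below 0.02 m/s and angular speed of each of jar, tin, bottle_slim, bottle_square below 0.2 rad/s and horizontal distance between tin and insert_tin below 0.014 m and z of tin in the frame of insert_tin between 0 and 0.012 m and horizontal distance between bottle_slim and insert_slim below 0.014 m and z of bottle_slim in the frame of insert_slim between 0 and 0.012 m and horizontal distance between bottle_square and insert_square below 0.014 m and z of bottle_square in the frame of insert_square between 0 and 0.012 m and distance of each of bottle_square_open, jar_open from where it was at the start of the episode below 0.02 m and angle between each of bottle_square_open, jar_open's own z axis and vertical below 0.15 rad); the robot touches nothing.
It fails at once if the square bottle without a cap is shifted by more than 20 mm or tipped (distance of bottle_square_open from where it was at the start of the episode above 0.02 m or angle between bottle_square_open's own z axis and vertical above 0.3 rad).
It fails at once if the jar without a lid is shifted by more than 20 mm or tipped (distance of jar_open from where it was at the start of the episode above 0.02 m or angle between jar_open's own z axis and vertical above 0.3 rad).
It fails at once if a container to be packed is dropped: faster than 0.75 m/s while not held (a free fall of about 3 cm) ((linear speed of jar above 0.75 m/s and not (contact force between the fingers and jar above 0.1 N)) or (linear speed of tin above 0.75 m/s and not (contact force between the fingers and tin above 0.1 N)) or (linear speed of bottle_slim above 0.75 m/s and not (contact force between the fingers and bottle_slim above 0.1 N)) or (linear speed of bottle_square above 0.75 m/s and not (contact force between the fingers and bottle_square above 0.1 N))).
It fails at once if a container to be packed is laid or knocked over: tilted by more than 1 rad (angle between any of jar, tin, bottle_slim, bottle_square's own z axis and vertical above 1 rad).
It also fails if it takes over 128 s, if anything falls off the work surface, if the arm or the gripper's body presses on something with over 40 N, if the wrist force passes 120 N, or if a joint passes its speed limit or range.

## Working session

There is one attempt and no reset: what is moved stays moved. The work goes in short steps, Python scripts to look and compute and a tool call to move; the robot and the scene stay as the last step left them, time stands still between calls to the robot, and variables do not carry over. Pictures are saved under pics/ and viewed, about 12 in all and at most 16, crops included, and the job is handed in when it is done.

Besides the shell and the picture viewer there is one more tool, called after "Emit:" as name([rows], argument=value, ...), one row to a line, values as JSON. carry_out: Moves the arm, as the interface text tells. Its arguments: {"type":"object","properties":{"moves":{"type":"array"},"squeeze":{"type":"number"}},"required":["moves"]}

```bash
mkdir -p pics; python3 - <<'E'
from station import sensors, grab_frame, camera_params, bot
import cv2,numpy as np
print(sensors.get_state())
for n in("top","side","wrist"):
    p=camera_params(n);print(n,p)
    im=grab_frame(n);cv2.imwrite(f'pics/{n}0.png',im[:,:,::-1])
a=[cv2.imread(f'pics/{n}0.png') for n in("top","side")]
for n,i in zip(("top","side"),a): cv2.imwrite(f'pics/{n}0b.png',cv2.resize(i,(800,600),interpolation=cv2.INTER_CUBIC))
E
```

```text
{'t': 0.0, 'q': array([ 1.20111333e+00,  2.64731615e-01,  1.60536057e+00,  4.77579088e-05,
        1.27371996e+00, -3.68978407e-02]), 'qd': array([ 2.36888831e-05, -1.20800039e-03,  7.20836243e-05,  1.98934538e-03,
        3.76283106e-04, -3.68320626e-04]), 'joint_torque': array([-4.90290688e-05, -5.15085697e+01, -3.67324054e+01,  1.54083118e-04,
        1.25043519e-02,  6.13239550e-06]), 'tcp_pos': array([0.22020936, 0.63724517, 0.20768386]), 'eef_rot': array([ 1.65632652e-01,  9.86186895e-01, -1.08228467e-03, -2.46405063e-04]), 'contact_force': array([ 0.58701744,  0.12748497, -0.62392072]), 'moment': array([ 0.05738891,  0.06284367, -0.01485045]), 'finger_gap': 0.08530821207248533}
top {'fx': 464.9115125908251, 'fy': 464.9115125908251, 'cx': 257.0670713267442, 'cy': 196.4226101472034, 'rvec': array([ 2.15713837, -2.18748716,  0.09363256]), 'tvec': array([-0.01649909,  0.47224127,  1.34185276])}
side {'fx': 463.54842771942305, 'fy': 463.54842771942305, 'cx': 249.56370612628135, 'cy': 198.20083407873426, 'rvec': array([ 2.21313294, -0.86750473,  0.34417723]), 'tvec': array([-0.36169327,  0.27094188,  1.08189024])}
wrist {'fx': 297.3186396354542, 'fy': 297.3186396354542, 'cx': 254.59250071197258, 'cy': 191.19180263524473, 'rvec': array([-2.34505909, -1.67040833, -0.25705725]), 'tvec': array([-0.67239456, -0.03806669,  0.38020973])}
```

View pics/top0b.png

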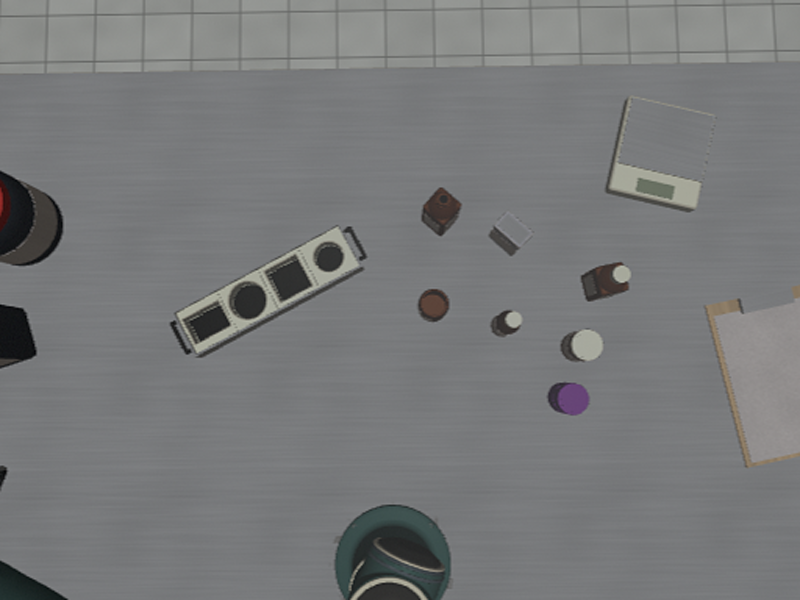

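View pics/side0b.png

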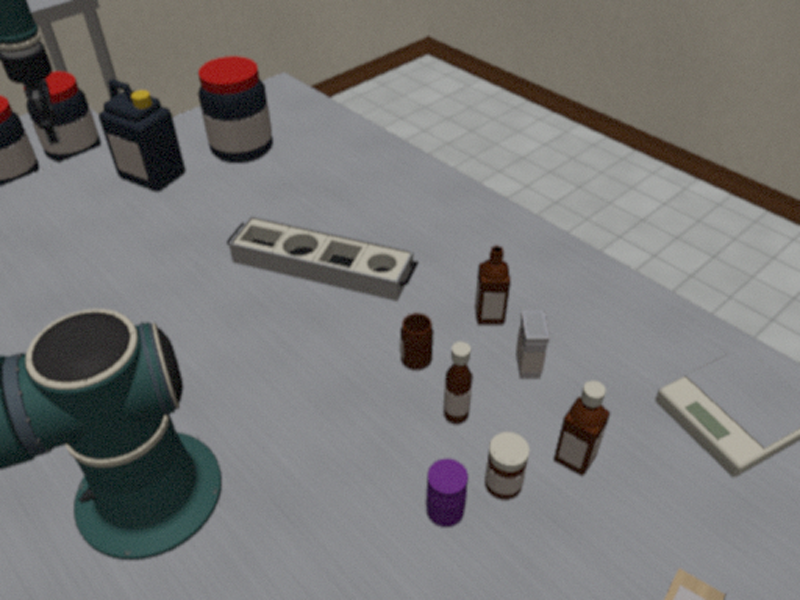

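The top view shows the carrier at about (270,290). From left to right its wells are tin, jar, square and slim. The objects are at 800-px positions: slim (510,322), jar (585,345), square (610,280), tin (512,232), open square (442,208), open jar (433,304) and the purple decoy (570,398). The side view agrees. Next I'll crop for accuracy.

```bash
python3 - <<'E'
import cv2
a=cv2.imread('pics/top0.png')
def crop(n,x,y,w,h,s):
    c=cv2.resize(a[y:y+h,x:x+w],None,fx=s,fy=s,interpolation=cv2.INTER_CUBIC)
    c=cv2.convertScaleAbs(c,alpha=1.6,beta=10)
    for i in range(0,w,10):cv2.line(c,(i*s,0),(i*s,6 if i%50 else 14),(0,255,255),1);cv2.putText(c,str(x+i),(i*s,24),0,.35,(0,255,255),1)
    for i in range(0,h,10):cv2.line(c,(0,i*s),(8,i*s),(0,255,255),1);cv2.putText(c,str(y+i),(10,i*s+4),0,.35,(0,255,255),1)
    cv2.imwrite(f'pics/{n}.png',c)
crop('cA',105,140,133,92,6)
crop('cB',264,112,146,100,5)
crop('cB',264,112,146,120,5)
E
```

```text
(no output)
```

View pics/cA.png

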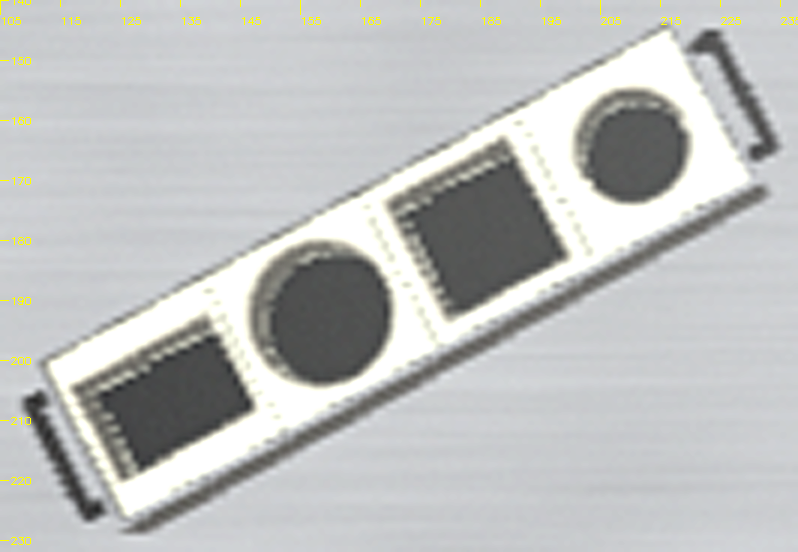

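View pics/cB.png

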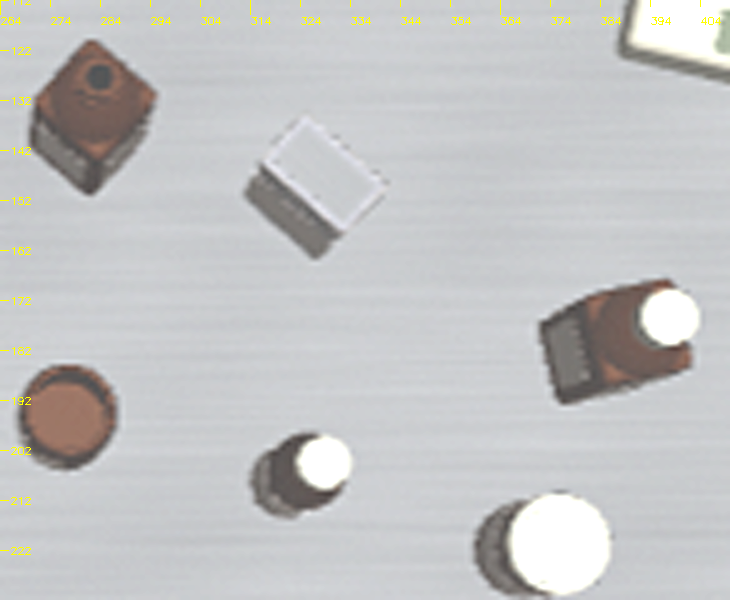

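```bash
cat > h.py <<'E'
from station import sensors, grab_frame, camera_params, bot
import cv2,numpy as np
from scipy.spatial.transform import Rotation as Ro
def ray(name,uv,z,p=None):
    p=p or camera_params(name);R=Ro.from_rotvec(p['rvec']).as_matrix()
    x=(uv[0]-p['cx'])/p['fx'];y=(uv[1]-p['cy'])/p['fy']
    if name=='wrist':
        r=np.hypot(x,y);s=np.sin(r)/r if r else 1;d=np.array([x*s,y*s,np.cos(r)])
    else:d=np.array([x,y,1.])
    c=-R.T@p['tvec'];d=R.T@d
    return c+d*(z-c[2])/d[2]
def A(u,v):return((u+.5)/6-.5+105,(v+.5)/6-.5+140)
def B(u,v):return((u+.5)/5-.5+264,(v+.5)/5-.5+112)
E
python3 - <<'E'
from h import *
T=lambda uv,z:ray('top',uv,z)[:2]
np.set_printoptions(precision=4,suppress=True)
c=[T(A(*p),.05) for p in((42,363),(668,30),(750,183),(128,517))]
print('rim',c,np.mean(c,0),[np.linalg.norm(c[i]-c[i-1]) for i in range(4)])
d=c[1]-c[0]+c[2]-c[3];th=np.arctan2(d[1],d[0]);print('row dir',th)
u=d/np.linalg.norm(d)
for k,n in enumerate(('tin','jar','sq','slim')):print(n,np.mean(c,0)+u*85e-3*(k-1.5))
for n,p in(('slim',(632.5,146)),('jar',(320.5,313)),('sq',(479.5,230)),('tin',(165.5,398))):print('well',n,T(A(*p),.046))
for n,p,z in(('slim',(325,463),.16),('jar',(559,544),.095),('sq',(669,317),.168),('tin',(325.5,174.5),.105),('sqopen',(99,76),.16),('jaropen',(68,415),.09)):
    q=T(B(*p),z);print(n,q,np.linalg.norm(q))
print('purple',T((365,255),.095))
t=[T(B(*p),.105) for p in((305,117),(388,184),(345,234),(264,163))]
for i in range(4):
    e=t[i]-t[i-1];print('tin',np.linalg.norm(e),np.degrees(np.arctan2(e[1],e[0])))
t=[T(B(*p),.112) for p in((583,298),(673,280),(692,362),(603,390))];print(np.mean(t,0))
for i in range(4):
    e=t[i]-t[i-1];print('sq',np.linalg.norm(e),np.degrees(np.arctan2(e[1],e[0])))
e=T(B(541,322),0)-T(B(562,404),0);print('sqbase',np.linalg.norm(e),np.degrees(np.arctan2(e[1],e[0])))
t=[T(B(*p),.112) for p in((92,40),(156,96),(98,150),(37,100))]
for i in range(4):
    e=t[i]-t[i-1];print('sqo',np.linalg.norm(e),np.degrees(np.arctan2(e[1],e[0])))
p=camera_params('wrist');R=Ro.from_rotvec(p['rvec']).as_matrix();print(-R.T@p['tvec'],R)
E
```

```text
rim [array([0.4647, 0.395 ]), array([0.6221, 0.0941]), array([0.5468, 0.0551]), array([0.3905, 0.3529])] [0.506  0.2243] [np.float64(0.08536244254940549), np.float64(0.3395438841153411), np.float64(0.08479382397231747), np.float64(0.336327052020272)]
row dir -1.0881599198969036
tin [0.4469 0.3372]
jar [0.4863 0.2619]
sq [0.5258 0.1866]
slim [0.5652 0.1113]
well slim [0.5663 0.112 ]
well jar [0.4873 0.2625]
well sq [0.5265 0.1859]
well tin [0.4474 0.3367]
slim [ 0.4361 -0.2113] 0.4846121076658727
jar [ 0.3942 -0.3487] 0.5263109461972079
sq [ 0.5097 -0.3925] 0.6433508177894511
tin [ 0.6007 -0.2243] 0.6411920348631972
sqopen [ 0.6449 -0.0965] 0.6520589977589738
jaropen [ 0.47   -0.0795] 0.4766788586793044
purple [ 0.3    -0.3168]
tin 0.03475060905938074 -42.467396772793286
tin 0.059218333615435485 -130.52723688143337
tin 0.0370910661188201 138.36220278166508
tin 0.059722338505570204 47.214387878776556
[ 0.509  -0.3919]
sq 0.05173766446274771 10.027773136709927
sq 0.050612906073527336 -79.45754521547859
sq 0.04627960014209634 -169.39652809136234
sq 0.05141723309927775 106.63371205788343
sqbase 0.05052942516136522 12.232151103211605
sqo 0.045674433541586595 -42.92763973869068
sqo 0.04745054741569543 -132.70138666102198
sqo 0.04431366054141476 132.4319578295408
sqo 0.04389779768699624 49.28315526430806
[0.1456 0.6618 0.3731] [[ 0.327   0.945  -0.0012]
 [ 0.9008 -0.3113  0.3027]
 [ 0.2856 -0.1001 -0.9531]]
```

View pics/wrist0.png

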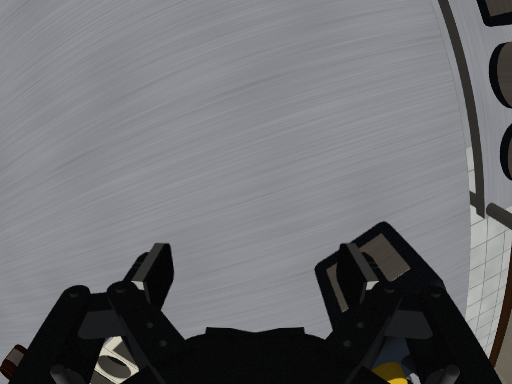

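```bash
cat >> h.py <<'E'
def psi():
    R=Ro.from_quat(sensors.get_state()['eef_rot']).as_matrix();return np.degrees(np.arctan2(R[1,1],R[0,1]))
def status():
    s=sensors.get_state();R=Ro.from_quat(s['eef_rot']).as_matrix()
    print('t %.2f tcp %s psi %.2f tilt %.4f F %s gap %.4f q6 %.2f'%(s['t'],s['tcp_pos'].round(4),psi(),np.arccos(-R[2,2]),s['contact_force'].round(1),s['finger_gap'],s['q'][5]))
def plan(*wps,step=.036):
    "wps: (x,y,z,psi) - turn comes with the first half of each leg being turn-in-place + z, then xy"
    status();s=sensors.get_state();p=s['tcp_pos'].copy();a=psi()
    for x,y,z,b in wps:
        w=-np.radians((b-a+180)%360-180)
        if abs(w)>.004 or abs(z-p[2])>.001:
            n=int(np.ceil(max(abs(w)/.118,abs(z-p[2])/step)));print(f'{n} x [0,0,{(p[2]-z)/n:.4f},0,0,{w/n:.4f},h]')
        a=b;c=np.radians(a);ey=np.array([np.cos(c),np.sin(c)]);ex=np.array([-ey[1],ey[0]])
        d=np.array([x,y])-p[:2];L=np.linalg.norm(d)
        if L>.0004:
            n=int(np.ceil(L/step));print(f'{n} x [{d@ex/n:.4f},{d@ey/n:.4f},0,0,0,0,h]')
        p=np.array([x,y,z])
np.set_printoptions(precision=4,suppress=True)
E
python3 -c "
from h import *
plan((.6007,-.2243,.25,-42),(.6007,-.2243,.14,-42),(.6007,-.2243,.05,-42))"
```

```text
t 0.15 tcp [0.2203 0.6374 0.2079] psi 70.93 tilt 0.0018 F [ 0.   0.1 -0. ] gap 0.0854 q6 -0.04
17 x [0,0,-0.0025,0,0,0.1159,h]
27 x [-0.0143,0.0318,0,0,0,0,h]
4 x [0,0,0.0275,0,0,-0.0000,h]
3 x [0,0,0.0300,0,0,-0.0000,h]
```

Emit:
carry_out([
  [0, 0, -0.0025, 0, 0, 0.116, 1],
  [0, 0, -0.0025, 0, 0, 0.116, 1],
  [0, 0, -0.0025, 0, 0, 0.116, 1],
  [0, 0, -0.0025, 0, 0, 0.116, 1],
  [0, 0, -0.0025, 0, 0, 0.116, 1],
  [0, 0, -0.0025, 0, 0, 0.116, 1],
  [0, 0, -0.0025, 0, 0, 0.116, 1],
  [0, 0, -0.0025, 0, 0, 0.116, 1],
  [0, 0, -0.0025, 0, 0, 0.116, 1],
  [0, 0, -0.0025, 0, 0, 0.116, 1],
  [0, 0, -0.0025, 0, 0, 0.116, 1],
  [0, 0, -0.0025, 0, 0, 0.116, 1],
], squeeze=60)

```text
t: 1.15
tcp_pos: [0.2204, 0.6376, 0.2385]
eef_rot: [0.761, 0.648, -0.0, 0.0]
contact_force: [-0.3, -0.6, 0.1]
finger_gap: 0.0852
```

Emit:
carry_out([
  [0, 0, -0.0025, 0, 0, 0.116, 1],
  [0, 0, -0.0025, 0, 0, 0.116, 1],
  [0, 0, -0.0025, 0, 0, 0.116, 1],
  [0, 0, -0.0025, 0, 0, 0.116, 1],
  [0, 0, -0.0025, 0, 0, 0.116, 1],
  [-0.0143, 0.0318, 0, 0, 0, 0, 1],
  [-0.0143, 0.0318, 0, 0, 0, 0, 1],
  [-0.0143, 0.0318, 0, 0, 0, 0, 1],
  [-0.0143, 0.0318, 0, 0, 0, 0, 1],
  [-0.0143, 0.0318, 0, 0, 0, 0, 1],
  [-0.0143, 0.0318, 0, 0, 0, 0, 1],
])

```text
t: 2.07
tcp_pos: [0.3049, 0.4447, 0.251]
eef_rot: [0.914, 0.407, -0.0, 0.0]
contact_force: [0.6, 0.2, 0.6]
finger_gap: 0.0851
```

Emit:
carry_out([
  [-0.0143, 0.0318, 0, 0, 0, 0, 1],
  [-0.0143, 0.0318, 0, 0, 0, 0, 1],
  [-0.0143, 0.0318, 0, 0, 0, 0, 1],
  [-0.0143, 0.0318, 0, 0, 0, 0, 1],
  [-0.0143, 0.0318, 0, 0, 0, 0, 1],
  [-0.0143, 0.0318, 0, 0, 0, 0, 1],
  [-0.0143, 0.0318, 0, 0, 0, 0, 1],
  [-0.0143, 0.0318, 0, 0, 0, 0, 1],
  [-0.0143, 0.0318, 0, 0, 0, 0, 1],
  [-0.0143, 0.0318, 0, 0, 0, 0, 1],
  [0, 0, 0, 0, 0, 0, 1],
  [0, 0, 0, 0, 0, 0, 1],
])

```text
t: 3.07
tcp_pos: [0.4453, 0.1257, 0.2512]
eef_rot: [0.915, 0.404, -0.0, -0.0]
contact_force: [0.2, 0.0, 0.3]
finger_gap: 0.0853
```

```bash
python3 -c "
from h import *
plan((.6007,-.2243,.25,-42),(.6007,-.2243,.14,-42),(.6007,-.2243,.05,-42))
cv2.imwrite('pics/w1.png',grab_frame('wrist')[:,:,::-1])"
```

```text
t 3.07 tcp [0.4453 0.1257 0.2512] psi -42.30 tilt 0.0006 F [0.2 0.  0.3] gap 0.0853 q6 0.96
1 x [0,0,0.0012,0,0,-0.0052,h]
11 x [-0.0142,0.0318,0,0,0,0,h]
4 x [0,0,0.0275,0,0,-0.0000,h]
3 x [0,0,0.0300,0,0,-0.0000,h]
```

View pics/w1.png

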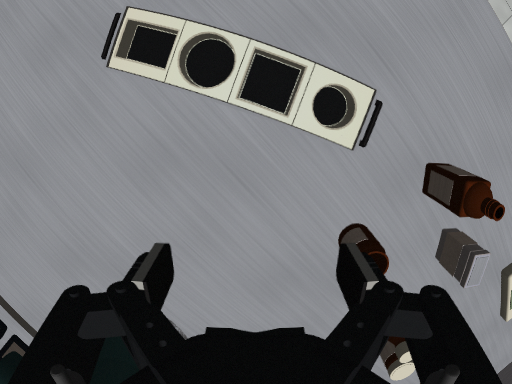

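The wrist view shows the whole carrier, with the slim well at about (333,106), square (272,82), jar (209,62) and tin (151,46). I'll check these against the top-camera estimate and carry on.

Emit:
carry_out([
  [-0.0142, 0.0318, 0, 0, 0, -0.005, 1],
  [-0.0142, 0.0318, 0, 0, 0, 0, 1],
  [-0.0142, 0.0318, 0, 0, 0, 0, 1],
  [-0.0142, 0.0318, 0, 0, 0, 0, 1],
  [-0.0142, 0.0318, 0, 0, 0, 0, 1],
  [-0.0142, 0.0318, 0, 0, 0, 0, 1],
  [-0.0142, 0.0318, 0, 0, 0, 0, 1],
  [-0.0142, 0.0318, 0, 0, 0, 0, 1],
  [-0.0142, 0.0318, 0, 0, 0, 0, 1],
  [-0.0142, 0.0318, 0, 0, 0, 0, 1],
  [-0.0142, 0.0318, 0, 0, 0, 0, 1],
  [0, 0, 0, 0, 0, 0, 1],
])

```text
t: 4.12
tcp_pos: [0.604, -0.2256, 0.2504]
eef_rot: [0.913, 0.408, -0.0, 0.001]
contact_force: [0.3, -0.3, -0.4]
finger_gap: 0.0851
```

```bash
python3 - <<'E'
from h import *
plan((.6007,-.2243,.14,-42),(.6007,-.2243,.05,-42))
cv2.imwrite('pics/w2.png',grab_frame('wrist')[:,:,::-1])
# predicted lid corners in the wrist view
p=camera_params('wrist');R=Ro.from_rotvec(p['rvec']).as_matrix()
def proj(P):
    q=R@np.array(P)+p['tvec'];th=np.arctan2(np.hypot(q[0],q[1]),q[2]);k=th/np.hypot(q[0],q[1]);return (p['cx']+p['fx']*k*q[0],p['cy']+p['fy']*k*q[1])
print('lid c',proj((.6007,-.2243,.105)))
E
```

```text
t 4.12 tcp [ 0.604  -0.2256  0.2504] psi -41.83 tilt 0.0022 F [ 0.3 -0.3 -0.4] gap 0.0851 q6 0.34
4 x [0,0,0.0276,0,0,0.0007,h]
1 x [-0.0012,-0.0033,0,0,0,0,h]
3 x [0,0,0.0300,0,0,-0.0000,h]
lid c (np.float64(254.48473191272825), np.float64(173.10247889217075))
```

View pics/w2.png

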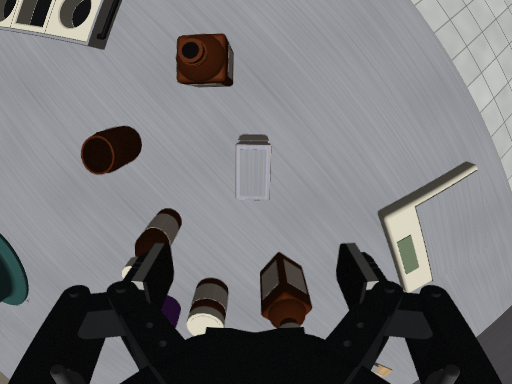

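The lid's centre is at (253.5,171) against a predicted (254.5,173), and it lines up with the jaws. I'll descend and grasp.

Emit:
carry_out([
  [-0.001, -0.0033, 0.0276, 0, 0, 0, 1],
  [0, 0, 0.0276, 0, 0, 0, 1],
  [0, 0, 0.0276, 0, 0, 0, 1],
  [0, 0, 0.0276, 0, 0, 0, 1],
  [0, 0, 0.03, 0, 0, 0, 1],
  [0, 0, 0.03, 0, 0, 0, 1],
  [0, 0, 0.03, 0, 0, 0, 1],
  [0, 0, 0, 0, 0, 0, 1],
])

```text
t: 4.83
tcp_pos: [0.5931, -0.2158, 0.0438]
eef_rot: [0.912, 0.41, -0.004, -0.005]
contact_force: [-1.5, 0.4, -1.5]
finger_gap: 0.0853
```

Emit:
carry_out([
  [0, 0, 0, 0, 0, 0, 0.3],
  [0, 0, 0, 0, 0, 0, 0.3],
  [0, 0, 0, 0, 0, 0, 0.3],
  [0, 0, 0, 0, 0, 0, 0.3],
  [0, 0, 0, 0, 0, 0, 0.3],
  [0, 0, 0, 0, 0, 0, 0.3],
  [0, 0, 0, 0, 0, 0, 0.2],
  [0, 0, 0, 0, 0, 0, 0.2],
  [0, 0, 0, 0, 0, 0, 0.2],
  [0, 0, 0, 0, 0, 0, 0.2],
], squeeze=50)

```text
t: 5.67
tcp_pos: [0.601, -0.2217, 0.0543]
eef_rot: [0.913, 0.408, 0.002, 0.002]
contact_force: [-0.8, 1.5, 6.9]
finger_gap: 0.0368
```

Emit:
carry_out([
  [0, 0, -0.01, 0, 0, 0, 0.2],
  [0, 0, -0.02, 0, 0, 0, 0.2],
  [0, 0, -0.03, 0, 0, 0, 0.2],
  [0, 0, -0.03, 0, 0, 0, 0.2],
  [0, 0, -0.03, 0, 0, 0, 0.2],
  [0, 0, -0.03, 0, 0, 0, 0.2],
  [0, 0, -0.025, 0, 0, 0, 0.2],
  [0, 0, -0.015, 0, 0, 0, 0.2],
  [0, 0, 0, 0, 0, 0, 0.2],
  [0, 0, 0, 0, 0, 0, 0.2],
])

```text
t: 6.5
tcp_pos: [0.5989, -0.2212, 0.2425]
eef_rot: [0.913, 0.408, 0.001, 0.001]
contact_force: [0.5, 0.9, -2.1]
finger_gap: 0.0374
```

```bash
python3 - <<'E'
from h import *
plan((.4474,.3367,.25,27.8),(.4474,.3367,.07,27.8))
E
```

```text
t 6.50 tcp [ 0.5989 -0.2212  0.2425] psi -41.78 tilt 0.0024 F [ 0.5  0.9 -2.1] gap 0.0374 q6 0.34
11 x [0,0,-0.0007,0,0,-0.1104,h]
17 x [0.0332,0.0074,0,0,0,0,h]
5 x [0,0,0.0360,0,0,-0.0000,h]
```

Emit:
carry_out([
  [0, 0, -0.001, 0, 0, -0.06, 0.2],
  [0, 0, -0.001, 0, 0, -0.11, 0.2],
  [0, 0, -0.001, 0, 0, -0.11, 0.2],
  [0, 0, -0.001, 0, 0, -0.11, 0.2],
  [0, 0, -0.001, 0, 0, -0.11, 0.2],
  [0, 0, -0.001, 0, 0, -0.11, 0.2],
  [0, 0, -0.001, 0, 0, -0.11, 0.2],
  [0, 0, 0, 0, 0, -0.11, 0.2],
  [0, 0, 0, 0, 0, -0.11, 0.2],
  [0, 0, 0, 0, 0, -0.11, 0.2],
  [0, 0, 0, 0, 0, -0.11, 0.2],
  [0, 0, 0, 0, 0, -0.055, 0.2],
])

```text
t: 7.5
tcp_pos: [0.5969, -0.2203, 0.2448]
eef_rot: [0.514, 0.858, -0.0, -0.003]
contact_force: [-0.5, -0.3, -1.9]
finger_gap: 0.0376
```

Emit:
carry_out([
  [0.016, 0.004, 0, 0, 0, 0, 0.2],
  [0.033, 0.0074, 0, 0, 0, 0, 0.2],
  [0.033, 0.0074, 0, 0, 0, 0, 0.2],
  [0.033, 0.0074, 0, 0, 0, 0, 0.2],
  [0.033, 0.0074, 0, 0, 0, 0, 0.2],
  [0.033, 0.0074, 0, 0, 0, 0, 0.2],
  [0.033, 0.0074, 0, 0, 0, 0, 0.2],
  [0.033, 0.0074, 0, 0, 0, 0, 0.2],
  [0.033, 0.0074, 0, 0, 0, 0, 0.2],
  [0.033, 0.0074, 0, 0, 0, 0, 0.2],
  [0.033, 0.0074, 0, 0, 0, 0, 0.2],
  [0.033, 0.0074, 0, 0, 0, 0, 0.2],
])

```text
t: 8.5
tcp_pos: [0.4945, 0.1557, 0.246]
eef_rot: [0.517, 0.856, -0.001, -0.001]
contact_force: [0.8, 0.3, -1.6]
finger_gap: 0.0372
```

Emit:
carry_out([
  [0.033, 0.0074, 0, 0, 0, 0, 0.2],
  [0.033, 0.0074, 0, 0, 0, 0, 0.2],
  [0.033, 0.0074, 0, 0, 0, 0, 0.2],
  [0.033, 0.0074, 0, 0, 0, 0, 0.2],
  [0.025, 0.0055, 0, 0, 0, 0, 0.2],
  [0.01, 0.0025, 0, 0, 0, 0, 0.2],
  [0, 0, 0, 0, 0, 0, 0.2],
  [0, 0, 0, 0, 0, 0, 0.2],
  [0, 0, 0, 0, 0, 0, 0.2],
])

```text
t: 9.25
tcp_pos: [0.452, 0.3181, 0.2472]
eef_rot: [0.517, 0.856, -0.001, -0.0]
contact_force: [-0.5, -0.4, -1.6]
finger_gap: 0.0371
```

```bash
python3 - <<'E'
from h import *
plan((.4474,.3367,.25,27.8),(.4474,.3367,.115,27.8),(.4474,.3367,.061,27.8))
cv2.imwrite('pics/w3.png',grab_frame('wrist')[:,:,::-1])
E
```

```text
t 9.25 tcp [0.452  0.3181 0.2472] psi 27.80 tilt 0.0020 F [-0.5 -0.4 -1.6] gap 0.0371 q6 0.08
1 x [0,0,-0.0028,0,0,-0.0000,h]
1 x [0.0187,0.0046,0,0,0,0,h]
4 x [0,0,0.0338,0,0,-0.0000,h]
2 x [0,0,0.0270,0,0,-0.0000,h]
```

View pics/w3.png

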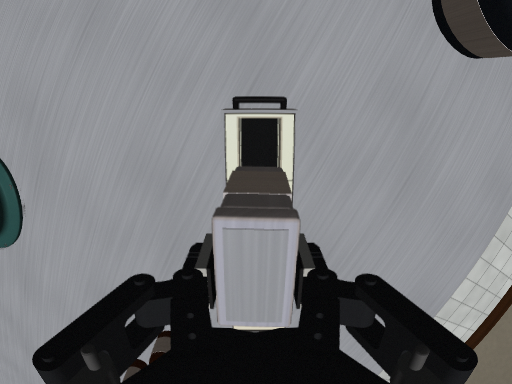

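Emit:
carry_out([
  [0.01, 0.0023, 0, 0, 0, 0, 0.2],
  [0.0097, 0.0023, 0, 0, 0, 0, 0.2],
  [0, 0, 0.015, 0, 0, 0, 0.2],
  [0, 0, 0.03, 0, 0, 0, 0.2],
  [0, 0, 0.03, 0, 0, 0, 0.2],
  [0, 0, 0.03, 0, 0, 0, 0.2],
  [0, 0, 0.02, 0, 0, 0, 0.2],
  [0, 0, 0, 0, 0, 0, 0.2],
  [0, 0, 0, 0, 0, 0, 0.2],
  [0, 0, 0, 0, 0, 0, 0.2],
])

```text
t: 10.13
tcp_pos: [0.4483, 0.3398, 0.1247]
eef_rot: [0.516, 0.856, 0.001, 0.0]
contact_force: [0.7, 0.5, -1.8]
finger_gap: 0.0375
```

```bash
python3 - <<'E'
from h import *
plan((.4478,.3382,.115,27.8),(.4478,.3382,.066,27.8))
a=grab_frame('side');cv2.imwrite('pics/s1.png',cv2.resize(a[120:220,130:300,::-1],None,fx=4,fy=4,interpolation=cv2.INTER_CUBIC))
E
```

```text
t 10.13 tcp [0.4483 0.3398 0.1247] psi 27.83 tilt 0.0025 F [ 0.7  0.5 -1.8] gap 0.0375 q6 0.12
1 x [0,0,0.0097,0,0,0.0005,h]
1 x [-0.0012,-0.0012,0,0,0,0,h]
2 x [0,0,0.0245,0,0,-0.0000,h]
```

View pics/s1.png

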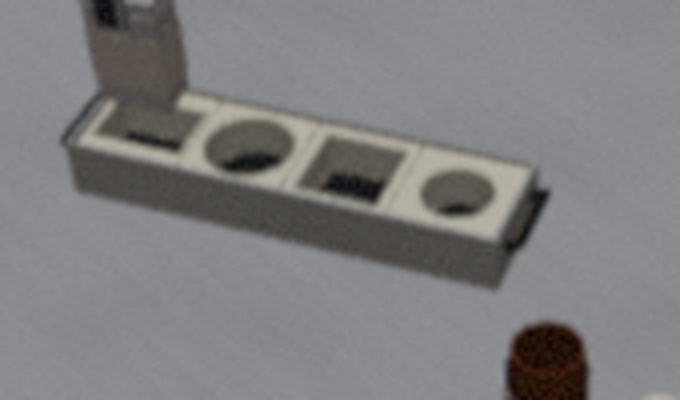

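The tin hangs upright above its well.

Emit:
carry_out([
  [-0.001, -0.001, 0.01, 0, 0, 0, 0.2],
  [0, 0, 0.012, 0, 0, 0, 0.2],
  [0, 0, 0.012, 0, 0, 0, 0.2],
  [0, 0, 0.01, 0, 0, 0, 0.2],
  [0, 0, 0.008, 0, 0, 0, 0.2],
  [0, 0, 0.005, 0, 0, 0, 0.2],
  [0, 0, 0, 0, 0, 0, 0.2],
  [0, 0, 0, 0, 0, 0, 0.2],
  [0, 0, 0, 0, 0, 0, 0.2],
])

```text
t: 10.93
tcp_pos: [0.4469, 0.3377, 0.066]
eef_rot: [0.516, 0.856, 0.0, 0.0]
contact_force: [-0.2, -0.0, -1.4]
finger_gap: 0.0371
```

Almost on the floor, and the force still shows the full tin weight. I'll creep down.

Emit:
carry_out([
  [0, 0, 0.002, 0, 0, 0, 0.2],
  [0, 0, 0.001, 0, 0, 0, 0.2],
  [0, 0, 0, 0, 0, 0, 0.2],
  [0, 0, 0, 0, 0, 0, 0.2],
])

```text
t: 11.27
tcp_pos: [0.4474, 0.338, 0.0643]
eef_rot: [0.516, 0.856, 0.001, 0.0]
contact_force: [-0.9, -0.8, 5.9]
finger_gap: 0.0373
```

Emit:
carry_out([
  [0, 0, 0, 0, 0, 0, 0.55],
  [0, 0, 0, 0, 0, 0, 0.7],
  [0, 0, 0, 0, 0, 0, 0.7],
  [0, 0, 0, 0, 0, 0, 0.7],
  [0, 0, 0, 0, 0, 0, 0.7],
  [0, 0, 0, 0, 0, 0, 0.7],
  [0, 0, -0.02, 0, 0, 0, 0.7],
  [0, 0, -0.035, 0, 0, 0, 0.7],
  [0, 0, -0.035, 0, 0, 0, 1],
  [0, 0, -0.035, 0, 0, 0, 1],
  [0, 0, -0.025, 0, 0, 0, 1],
  [0, 0, 0, 0, 0, 0, 1],
])

```text
t: 12.27
tcp_pos: [0.4504, 0.3401, 0.2207]
eef_rot: [0.516, 0.856, 0.006, 0.003]
contact_force: [1.2, 0.8, 1.1]
finger_gap: 0.0853
```

```bash
python3 - <<'E'
from h import *
plan((.3942,-.3487,.22,27.8),(.3942,-.3487,.05,27.8))
E
```

```text
t 12.27 tcp [0.4504 0.3401 0.2207] psi 27.85 tilt 0.0124 F [1.2 0.8 1.1] gap 0.0853 q6 0.12
20 x [-0.0292,-0.0185,0,0,0,0,h]
5 x [0,0,0.0340,0,0,-0.0000,h]
```

Emit:
carry_out([
  [-0.0292, -0.0185, 0, 0, 0, 0, 1],
  [-0.0292, -0.0185, 0, 0, 0, 0, 1],
  [-0.0292, -0.0185, 0, 0, 0, 0, 1],
  [-0.0292, -0.0185, 0, 0, 0, 0, 1],
  [-0.0292, -0.0185, 0, 0, 0, 0, 1],
  [-0.0292, -0.0185, 0, 0, 0, 0, 1],
  [-0.0292, -0.0185, 0, 0, 0, 0, 1],
  [-0.0292, -0.0185, 0, 0, 0, 0, 1],
  [-0.0292, -0.0185, 0, 0, 0, 0, 1],
  [-0.0292, -0.0185, 0, 0, 0, 0, 1],
])

```text
t: 13.1
tcp_pos: [0.4187, -0.0085, 0.2124]
eef_rot: [0.516, 0.857, -0.0, -0.0]
contact_force: [1.0, 0.3, 0.6]
finger_gap: 0.0854
```

Emit:
carry_out([
  [-0.0292, -0.0185, 0, 0, 0, 0, 1],
  [-0.0292, -0.0185, 0, 0, 0, 0, 1],
  [-0.0292, -0.0185, 0, 0, 0, 0, 1],
  [-0.0292, -0.0185, 0, 0, 0, 0, 1],
  [-0.0292, -0.0185, 0, 0, 0, 0, 1],
  [-0.0292, -0.0185, 0, 0, 0, 0, 1],
  [-0.0292, -0.0185, 0, 0, 0, 0, 1],
  [-0.0292, -0.0185, 0, 0, 0, 0, 1],
  [-0.0292, -0.0185, 0, 0, 0, 0, 1],
  [-0.02, -0.0125, 0, 0, 0, 0, 1],
  [0, 0, 0, 0, 0, 0, 1],
  [0, 0, 0, 0, 0, 0, 1],
])

```text
t: 14.1
tcp_pos: [0.3927, -0.3414, 0.212]
eef_rot: [0.517, 0.856, 0.0, -0.001]
contact_force: [-0.1, 0.1, -0.3]
finger_gap: 0.0856
```

```bash
python3 - <<'E'
from h import *
plan((.3942,-.3487,.16,27.8),(.3942,-.3487,.05,27.8))
cv2.imwrite('pics/w4.png',grab_frame('wrist')[:,:,::-1])
p=camera_params('wrist');R=Ro.from_rotvec(p['rvec']).as_matrix()
def proj(P):
    q=R@np.array(P)+p['tvec'];th=np.arctan2(np.hypot(q[0],q[1]),q[2]);k=th/np.hypot(q[0],q[1]);return (p['cx']+p['fx']*k*q[0],p['cy']+p['fy']*k*q[1])
print('lid c',proj((.3942,-.3487,.095)),'slim',proj((.4361,-.2113,.16)),'sq',proj((.5097,-.3925,.168)))
E
```

```text
t 14.10 tcp [ 0.3927 -0.3414  0.212 ] psi 27.70 tilt 0.0019 F [-0.1  0.1 -0.3] gap 0.0856 q6 -1.25
2 x [0,0,0.0260,0,0,-0.0009,h]
1 x [-0.0072,-0.0021,0,0,0,0,h]
4 x [0,0,0.0275,0,0,-0.0000,h]
lid c (np.float64(253.73099856085764), np.float64(187.2441318395791)) slim (np.float64(385.71559777474124), np.float64(84.21121030885071)) sq (np.float64(342.1695191896711), np.float64(306.08662385036916))
```

View pics/w4.png

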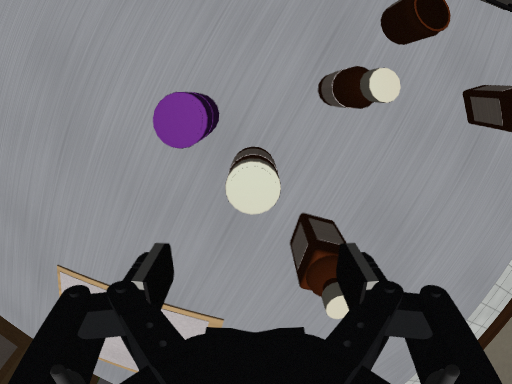

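The lid is at (253,187) and the slim cap at (384,85), both matching the predictions. I'll grasp the jar.

Emit:
carry_out([
  [-0.0072, -0.0021, 0.02, 0, 0, 0, 1],
  [0, 0, 0.032, 0, 0, 0, 1],
  [0, 0, 0.03, 0, 0, 0, 1],
  [0, 0, 0.03, 0, 0, 0, 1],
  [0, 0, 0.03, 0, 0, 0, 1],
  [0, 0, 0.018, 0, 0, 0, 1],
  [0, 0, 0, 0, 0, 0, 1],
  [0, 0, 0, 0, 0, 0, 1],
  [0, 0, 0, 0, 0, 0, 1],
])

```text
t: 14.9
tcp_pos: [0.396, -0.348, 0.0544]
eef_rot: [0.516, 0.857, -0.0, 0.001]
contact_force: [-0.1, 0.3, 0.5]
finger_gap: 0.0853
```

Emit:
carry_out([
  [0, 0, 0, 0, 0, 0, 0.4],
  [0, 0, 0, 0, 0, 0, 0.4],
  [0, 0, 0, 0, 0, 0, 0.4],
  [0, 0, 0, 0, 0, 0, 0.4],
  [0, 0, 0, 0, 0, 0, 0.4],
  [0, 0, 0, 0, 0, 0, 0.4],
  [0, 0, 0, 0, 0, 0, 0.4],
  [0, 0, 0, 0, 0, 0, 0.4],
])

```text
t: 15.57
tcp_pos: [0.396, -0.3494, 0.0554]
eef_rot: [0.516, 0.856, -0.0, 0.002]
contact_force: [-0.8, 0.1, 5.5]
finger_gap: 0.0541
```

Emit:
carry_out([
  [0, 0, -0.01, 0, 0, 0, 0.4],
  [0, 0, -0.02, 0, 0, 0, 0.4],
  [0, 0, -0.03, 0, 0, 0, 0.4],
  [0, 0, -0.03, 0, 0, 0, 0.4],
  [0, 0, -0.03, 0, 0, 0, 0.4],
  [0, 0, -0.03, 0, 0, 0, 0.4],
  [0, 0, -0.03, 0, 0, 0, 0.4],
  [0, 0, -0.018, 0, 0, 0, 0.4],
  [0, 0, 0, 0, 0, 0, 0.4],
  [0, 0, 0, 0, 0, 0, 0.4],
])

```text
t: 16.4
tcp_pos: [0.3952, -0.3483, 0.2522]
eef_rot: [0.516, 0.856, -0.0, 0.001]
contact_force: [-0.2, -0.1, -4.4]
finger_gap: 0.0542
```

```bash
python3 - <<'E'
from h import *
plan((.4873,.2625,.25,27.8))
E
```

```text
t 16.40 tcp [ 0.3952 -0.3483  0.2522] psi 27.84 tilt 0.0025 F [-0.2 -0.1 -4.4] gap 0.0542 q6 -1.26
1 x [0,0,0.0022,0,0,0.0007,h]
18 x [0.0276,0.0204,0,0,0,0,h]
```

Emit:
carry_out([
  [0.0138, 0.0102, 0, 0, 0, 0, 0.4],
  [0.0276, 0.0204, 0, 0, 0, 0, 0.4],
  [0.0276, 0.0204, 0, 0, 0, 0, 0.4],
  [0.0276, 0.0204, 0, 0, 0, 0, 0.4],
  [0.0276, 0.0204, 0, 0, 0, 0, 0.4],
  [0.0276, 0.0204, 0, 0, 0, 0, 0.4],
  [0.0276, 0.0204, 0, 0, 0, 0, 0.4],
  [0.0276, 0.0204, 0, 0, 0, 0, 0.4],
  [0.0276, 0.0204, 0, 0, 0, 0, 0.4],
  [0.0276, 0.0204, 0, 0, 0, 0, 0.4],
  [0.0276, 0.0204, 0, 0, 0, 0, 0.4],
  [0.0276, 0.0204, 0, 0, 0, 0, 0.4],
])

```text
t: 17.4
tcp_pos: [0.452, 0.0438, 0.2481]
eef_rot: [0.516, 0.856, -0.001, -0.002]
contact_force: [0.7, -0.3, -2.8]
finger_gap: 0.0541
```

Emit:
carry_out([
  [0.0276, 0.0204, 0, 0, 0, 0, 0.4],
  [0.0276, 0.0204, 0, 0, 0, 0, 0.4],
  [0.0276, 0.0204, 0, 0, 0, 0, 0.4],
  [0.0276, 0.0204, 0, 0, 0, 0, 0.4],
  [0.0276, 0.0204, 0, 0, 0, 0, 0.4],
  [0.0207, 0.0153, 0, 0, 0, 0, 0.4],
  [0.0138, 0.0102, 0, 0, 0, 0, 0.4],
  [0, 0, 0, 0, 0, 0, 0.4],
  [0, 0, 0, 0, 0, 0, 0.4],
  [0, 0, 0, 0, 0, 0, 0.4],
])

```text
t: 18.23
tcp_pos: [0.4849, 0.2533, 0.2486]
eef_rot: [0.516, 0.857, -0.002, -0.001]
contact_force: [-0.6, -0.3, -3.4]
finger_gap: 0.0539
```

```bash
python3 - <<'E'
from h import *
plan((.4873,.2625,.12,27.8),(.4873,.2625,.067,27.8))
E
```

```text
t 18.23 tcp [0.4849 0.2533 0.2486] psi 27.86 tilt 0.0046 F [-0.6 -0.3 -3.4] gap 0.0539 q6 -0.05
4 x [0,0,0.0322,0,0,0.0003,h]
1 x [0.0070,0.0064,0,0,0,0,h]
2 x [0,0,0.0265,0,0,-0.0000,h]
```

Emit:
carry_out([
  [0.006, 0.006, 0.01, 0, 0, 0, 0.4],
  [0, 0, 0.03, 0, 0, 0, 0.4],
  [0, 0, 0.03, 0, 0, 0, 0.4],
  [0, 0, 0.03, 0, 0, 0, 0.4],
  [0, 0, 0.02, 0, 0, 0, 0.4],
  [0, 0, 0.01, 0, 0, 0, 0.4],
  [0, 0, 0, 0, 0, 0, 0.4],
  [0, 0, 0, 0, 0, 0, 0.4],
  [0, 0, 0, 0, 0, 0, 0.4],
])

```text
t: 18.98
tcp_pos: [0.4902, 0.2628, 0.1228]
eef_rot: [0.516, 0.856, 0.001, 0.001]
contact_force: [-0.4, -0.3, -3.2]
finger_gap: 0.054
```

```bash
python3 - <<'E'
from h import *
plan((.4873,.2625,.068,27.8))
a=grab_frame('top');cv2.imwrite('pics/t2.png',cv2.resize(a[130:240,90:250,::-1],None,fx=5,fy=5,interpolation=cv2.INTER_CUBIC))
E
```

```text
t 18.98 tcp [0.4902 0.2628 0.1228] psi 27.81 tilt 0.0032 F [-0.4 -0.3 -3.2] gap 0.0540 q6 -0.04
2 x [0,0,0.0274,0,0,0.0001,h]
1 x [0.0011,-0.0028,0,0,0,0,h]
```

View pics/t2.png

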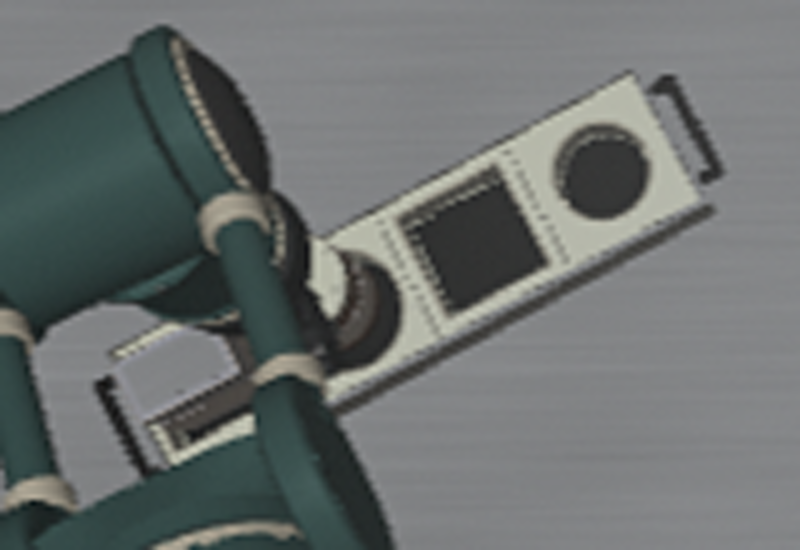

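The tin stands in its well and the jar hangs over its own. I'll lower the jar.

Emit:
carry_out([
  [0.001, -0.0028, 0.01, 0, 0, 0, 0.4],
  [0, 0, 0.012, 0, 0, 0, 0.4],
  [0, 0, 0.012, 0, 0, 0, 0.4],
  [0, 0, 0.01, 0, 0, 0, 0.4],
  [0, 0, 0.006, 0, 0, 0, 0.4],
  [0, 0, 0.004, 0, 0, 0, 0.4],
  [0, 0, 0, 0, 0, 0, 0.4],
  [0, 0, 0, 0, 0, 0, 0.4],
  [0, 0, 0, 0, 0, 0, 0.4],
])

```text
t: 19.78
tcp_pos: [0.4862, 0.2621, 0.0672]
eef_rot: [0.516, 0.856, 0.0, 0.0]
contact_force: [0.3, 0.5, -3.0]
finger_gap: 0.054
```

Emit:
carry_out([
  [0, 0, 0.002, 0, 0, 0, 0.4],
  [0, 0, 0.001, 0, 0, 0, 0.4],
  [0, 0, 0, 0, 0, 0, 0.4],
  [0, 0, 0, 0, 0, 0, 0.4],
])

```text
t: 20.12
tcp_pos: [0.4865, 0.2623, 0.0654]
eef_rot: [0.516, 0.856, 0.001, 0.0]
contact_force: [-3.0, -0.5, 6.4]
finger_gap: 0.0541
```

Emit:
carry_out([
  [0, 0, 0, 0, 0, 0, 0.75],
  [0, 0, 0, 0, 0, 0, 0.9],
  [0, 0, 0, 0, 0, 0, 0.9],
  [0, 0, 0, 0, 0, 0, 0.9],
  [0, 0, 0, 0, 0, 0, 0.9],
  [0, 0, 0, 0, 0, 0, 1],
  [0, 0, -0.02, 0, 0, 0, 1],
  [0, 0, -0.035, 0, 0, 0, 1],
  [0, 0, -0.035, 0, 0, 0, 1],
  [0, 0, -0.035, 0, 0, 0, 1],
  [0, 0, -0.035, 0, 0, 0, 1],
  [0, 0, -0.035, 0, 0, 0, 1],
])

```text
t: 21.12
tcp_pos: [0.4855, 0.2618, 0.2607]
eef_rot: [0.516, 0.856, 0.0, -0.0]
contact_force: [0.5, -0.0, -0.5]
finger_gap: 0.0853
```

```bash
python3 - <<'E'
from h import *
plan((.5097,-.3925,.25,10.7),(.5097,-.3925,.138,10.7))
E
```

```text
t 21.12 tcp [0.4855 0.2618 0.2607] psi 27.84 tilt 0.0000 F [ 0.5 -0.  -0.5] gap 0.0853 q6 -0.04
3 x [0,0,0.0036,0,0,0.0997,h]
19 x [-0.0341,-0.0051,0,0,0,0,h]
4 x [0,0,0.0280,0,0,-0.0000,h]
```

Emit:
carry_out([
  [0, 0, 0, 0, 0, 0.1, 1],
  [0, 0, 0, 0, 0, 0.1, 1],
  [0, 0, 0, 0, 0, 0.1, 1],
  [-0.0341, -0.0051, 0, 0, 0, 0, 1],
  [-0.0341, -0.0051, 0, 0, 0, 0, 1],
  [-0.0341, -0.0051, 0, 0, 0, 0, 1],
  [-0.0341, -0.0051, 0, 0, 0, 0, 1],
  [-0.0341, -0.0051, 0, 0, 0, 0, 1],
  [-0.0341, -0.0051, 0, 0, 0, 0, 1],
  [-0.0341, -0.0051, 0, 0, 0, 0, 1],
  [-0.0341, -0.0051, 0, 0, 0, 0, 1],
  [-0.0341, -0.0051, 0, 0, 0, 0, 1],
])

```text
t: 22.12
tcp_pos: [0.4972, -0.0498, 0.2592]
eef_rot: [0.638, 0.77, 0.0, 0.0]
contact_force: [-0.2, 0.2, -0.3]
finger_gap: 0.0853
```

Emit:
carry_out([
  [-0.0341, -0.0051, 0, 0, 0, 0, 1],
  [-0.0341, -0.0051, 0, 0, 0, 0, 1],
  [-0.0341, -0.0051, 0, 0, 0, 0, 1],
  [-0.0341, -0.0051, 0, 0, 0, 0, 1],
  [-0.0341, -0.0051, 0, 0, 0, 0, 1],
  [-0.0341, -0.0051, 0, 0, 0, 0, 1],
  [-0.0341, -0.0051, 0, 0, 0, 0, 1],
  [-0.0341, -0.0051, 0, 0, 0, 0, 1],
  [-0.0341, -0.0051, 0, 0, 0, 0, 1],
  [-0.0251, -0.0051, 0, 0, 0, 0, 1],
  [0, 0, 0, 0, 0, 0, 1],
  [0, 0, 0, 0, 0, 0, 1],
])

```text
t: 23.12
tcp_pos: [0.5082, -0.385, 0.2583]
eef_rot: [0.639, 0.769, 0.0, -0.001]
contact_force: [-0.6, 1.0, 0.1]
finger_gap: 0.0855
```

```bash
python3 - <<'E'
from h import *
plan((.5097,-.3925,.25,10.7),(.5097,-.3925,.138,10.7))
cv2.imwrite('pics/w5.png',grab_frame('wrist')[:,:,::-1])
p=camera_params('wrist');R=Ro.from_rotvec(p['rvec']).as_matrix()
def proj(P):
    q=R@np.array(P)+p['tvec'];th=np.arctan2(np.hypot(q[0],q[1]),q[2]);k=th/np.hypot(q[0],q[1]);return (p['cx']+p['fx']*k*q[0],p['cy']+p['fy']*k*q[1])
print('slim',proj((.4361,-.2113,.16)),'sq',proj((.5097,-.3925,.168)))
E
```

```text
t 23.12 tcp [ 0.5082 -0.385   0.2583] psi 10.52 tilt 0.0013 F [-0.6  1.   0.1] gap 0.0855 q6 -0.87
1 x [0,0,0.0083,0,0,-0.0032,h]
1 x [-0.0077,0.0000,0,0,0,0,h]
4 x [0,0,0.0280,0,0,-0.0000,h]
slim (np.float64(212.12704066747895), np.float64(-12.500813733626984)) sq (np.float64(256.13039407013986), np.float64(195.88722181866572))
```

View pics/w5.png

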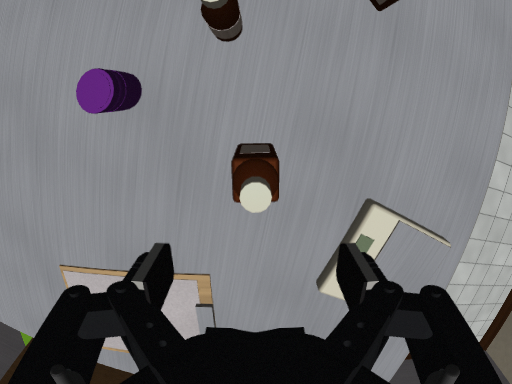

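The cap is at (256,196), exactly as predicted, and the body is square to the jaws.

Emit:
carry_out([
  [-0.0077, 0, 0.015, 0, 0, 0, 1],
  [0, 0, 0.03, 0, 0, 0, 1],
  [0, 0, 0.03, 0, 0, 0, 1],
  [0, 0, 0.03, 0, 0, 0, 1],
  [0, 0, 0.015, 0, 0, 0, 1],
  [0, 0, 0, 0, 0, 0, 1],
  [0, 0, 0, 0, 0, 0, 1],
  [0, 0, 0, 0, 0, 0, 1],
])

```text
t: 23.83
tcp_pos: [0.5111, -0.3913, 0.1402]
eef_rot: [0.638, 0.77, 0.0, 0.001]
contact_force: [0.2, -0.1, 0.2]
finger_gap: 0.0852
```

Emit:
carry_out([
  [0, 0, 0, 0, 0, 0, 0.15],
  [0, 0, 0, 0, 0, 0, 0.15],
  [0, 0, 0, 0, 0, 0, 0.15],
  [0, 0, 0, 0, 0, 0, 0.15],
  [0, 0, 0, 0, 0, 0, 0.15],
  [0, 0, 0, 0, 0, 0, 0.1],
  [0, 0, 0, 0, 0, 0, 0.1],
  [0, 0, 0, 0, 0, 0, 0.1],
  [0, 0, 0, 0, 0, 0, 0.1],
  [0, 0, 0, 0, 0, 0, 0.1],
], squeeze=70)

```text
t: 24.67
tcp_pos: [0.5105, -0.3919, 0.1404]
eef_rot: [0.638, 0.77, -0.0, 0.001]
contact_force: [-1.8, 0.3, 5.9]
finger_gap: 0.0258
```

Emit:
carry_out([
  [0, 0, -0.01, 0, 0, 0, 0.1],
  [0, 0, -0.015, 0, 0, 0, 0.1],
  [0, 0, -0.02, 0, 0, 0, 0.1],
  [0, 0, -0.015, 0, 0, 0, 0.1],
  [0, 0, 0, 0, 0, 0, 0.1],
  [0, 0, 0, 0, 0, 0, 0.1],
])

```text
t: 25.17
tcp_pos: [0.5103, -0.3916, 0.1991]
eef_rot: [0.638, 0.77, -0.0, 0.0]
contact_force: [-0.2, -0.6, -5.9]
finger_gap: 0.0256
```

```bash
python3 - <<'E'
from h import *
status()
a=grab_frame('side');cv2.imwrite('pics/s2.png',cv2.resize(a[170:330,280:440,::-1],None,fx=3.7,fy=3.7,interpolation=cv2.INTER_CUBIC))
E
```

```text
t 25.17 tcp [ 0.5103 -0.3916  0.1991] psi 10.66 tilt 0.0007 F [-0.2 -0.6 -5.9] gap 0.0256 q6 -0.88
```

View pics/s2.png

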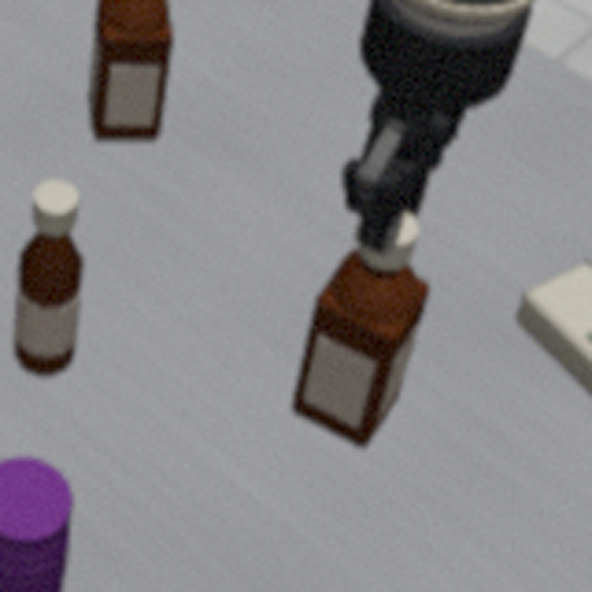

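The bottle is held by the cap and hangs upright. I'll lift further, turn and carry.

Emit:
carry_out([
  [0, 0, -0.015, 0, 0, -0.03, 0.1],
  [0, 0, -0.03, 0, 0, -0.06, 0.1],
  [0, 0, -0.03, 0, 0, -0.06, 0.1],
  [0, 0, -0.03, 0, 0, -0.06, 0.1],
  [0, 0, -0.02, 0, 0, -0.06, 0.1],
  [0, 0, -0.01, 0, 0, -0.029, 0.1],
  [0, 0, 0, 0, 0, 0, 0.1],
  [0, 0, 0, 0, 0, 0, 0.1],
])

```text
t: 25.88
tcp_pos: [0.5098, -0.3911, 0.3324]
eef_rot: [0.517, 0.856, 0.0, -0.001]
contact_force: [-0.6, 0.3, -6.1]
finger_gap: 0.0256
```

```bash
python3 - <<'E'
from h import *
plan((.5265,.1862,.33,27.8),step=.03)
E
```

```text
t 25.88 tcp [ 0.5098 -0.3911  0.3324] psi 27.73 tilt 0.0021 F [-0.6  0.3 -6.1] gap 0.0256 q6 -1.18
1 x [0,0,0.0024,0,0,-0.0012,h]
20 x [0.0251,0.0142,0,0,0,0,h]
```

Emit:
carry_out([
  [0.008, 0.0047, 0, 0, 0, 0, 0.1],
  [0.017, 0.0095, 0, 0, 0, 0, 0.1],
  [0.025, 0.0142, 0, 0, 0, 0, 0.1],
  [0.025, 0.0142, 0, 0, 0, 0, 0.1],
  [0.025, 0.0142, 0, 0, 0, 0, 0.1],
  [0.025, 0.0142, 0, 0, 0, 0, 0.1],
  [0.025, 0.0142, 0, 0, 0, 0, 0.1],
  [0.025, 0.0142, 0, 0, 0, 0, 0.1],
  [0.025, 0.0142, 0, 0, 0, 0, 0.1],
  [0.025, 0.0142, 0, 0, 0, 0, 0.1],
  [0.025, 0.0142, 0, 0, 0, 0, 0.1],
  [0.025, 0.0142, 0, 0, 0, 0, 0.1],
])

```text
t: 26.88
tcp_pos: [0.5183, -0.072, 0.3324]
eef_rot: [0.516, 0.856, -0.0, -0.002]
contact_force: [1.4, -0.1, -5.0]
finger_gap: 0.0253
```

Emit:
carry_out([
  [0.025, 0.0142, 0, 0, 0, 0, 0.1],
  [0.025, 0.0142, 0, 0, 0, 0, 0.1],
  [0.025, 0.0142, 0, 0, 0, 0, 0.1],
  [0.025, 0.0142, 0, 0, 0, 0, 0.1],
  [0.025, 0.0142, 0, 0, 0, 0, 0.1],
  [0.025, 0.0142, 0, 0, 0, 0, 0.1],
  [0.025, 0.0142, 0, 0, 0, 0, 0.1],
  [0.025, 0.0142, 0, 0, 0, 0, 0.1],
  [0.017, 0.0095, 0, 0, 0, 0, 0.1],
  [0.008, 0.0047, 0, 0, 0, 0, 0.1],
  [0, 0, 0, 0, 0, 0, 0.1],
  [0, 0, 0, 0, 0, 0, 0.1],
])

```text
t: 27.88
tcp_pos: [0.527, 0.1835, 0.333]
eef_rot: [0.516, 0.857, -0.001, -0.0]
contact_force: [0.3, -0.2, -4.8]
finger_gap: 0.0256
```

Emit:
carry_out([
  [0, 0, 0, 0, 0, 0, 0.1],
  [0, 0, 0, 0, 0, 0, 0.1],
])

```text
t: 28.05
tcp_pos: [0.528, 0.1821, 0.3339]
eef_rot: [0.517, 0.856, -0.0, 0.0]
contact_force: [0.1, 0.2, -5.4]
finger_gap: 0.0258
```

```bash
python3 - <<'E'
from h import *
plan((.5265,.1862,.33,27.8),(.5265,.1862,.205,27.8),(.5265,.1862,.152,27.8))
E
```

```text
t 28.05 tcp [0.528  0.1821 0.3339] psi 27.71 tilt 0.0008 F [ 0.1  0.2 -5.4] gap 0.0258 q6 -0.20
1 x [0,0,0.0039,0,0,-0.0016,h]
1 x [0.0043,0.0005,0,0,0,0,h]
4 x [0,0,0.0313,0,0,-0.0000,h]
2 x [0,0,0.0265,0,0,-0.0000,h]
```

Emit:
carry_out([
  [0.0043, 0.0005, 0.01, 0, 0, 0, 0.1],
  [0, 0, 0.025, 0, 0, 0, 0.1],
  [0, 0, 0.03, 0, 0, 0, 0.1],
  [0, 0, 0.03, 0, 0, 0, 0.1],
  [0, 0, 0.02, 0, 0, 0, 0.1],
  [0, 0, 0.01, 0, 0, 0, 0.1],
  [0, 0, 0, 0, 0, 0, 0.1],
  [0, 0, 0, 0, 0, 0, 0.1],
  [0, 0, 0, 0, 0, 0, 0.1],
])

```text
t: 28.8
tcp_pos: [0.5282, 0.1876, 0.2111]
eef_rot: [0.517, 0.856, 0.001, 0.001]
contact_force: [0.9, -0.2, -4.1]
finger_gap: 0.0254
```

```bash
python3 - <<'E'
from h import *
plan((.5265,.1862,.153,27.8))
a=grab_frame('side');cv2.imwrite('pics/s3.png',cv2.resize(a[90:220,130:300,::-1],None,fx=4,fy=4,interpolation=cv2.INTER_CUBIC))
E
```

```text
t 28.80 tcp [0.5282 0.1876 0.2111] psi 27.76 tilt 0.0034 F [ 0.9 -0.2 -4.1] gap 0.0254 q6 -0.19
2 x [0,0,0.0290,0,0,-0.0003,h]
1 x [-0.0005,-0.0021,0,0,0,0,h]
```

View pics/s3.png

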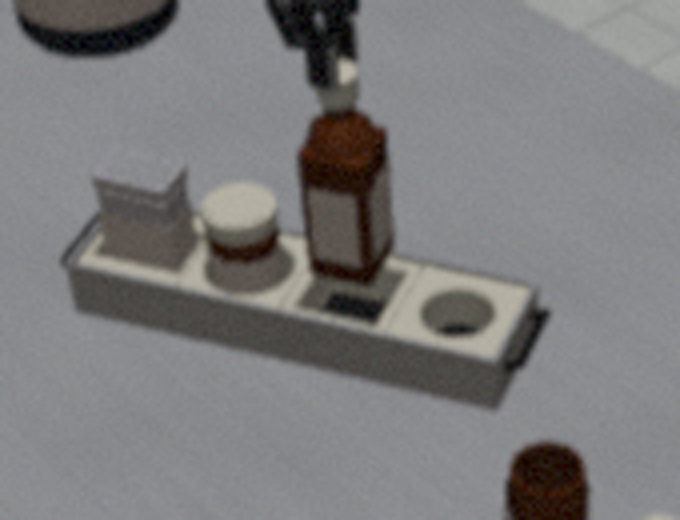

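The tin and jar are seated, and the square bottle is aligned above its well.

Emit:
carry_out([
  [-0.0005, -0.001, 0.008, 0, 0, 0, 0.1],
  [0, 0, 0.012, 0, 0, 0, 0.1],
  [0, 0, 0.012, 0, 0, 0, 0.1],
  [0, 0, 0.012, 0, 0, 0, 0.1],
  [0, 0, 0.008, 0, 0, 0, 0.1],
  [0, 0, 0.005, 0, 0, 0, 0.1],
  [0, 0, 0, 0, 0, 0, 0.1],
  [0, 0, 0, 0, 0, 0, 0.1],
  [0, 0, 0, 0, 0, 0, 0.1],
])

```text
t: 29.6
tcp_pos: [0.5261, 0.1865, 0.1518]
eef_rot: [0.517, 0.856, -0.0, -0.0]
contact_force: [-0.6, -0.1, -4.5]
finger_gap: 0.0256
```

Emit:
carry_out([
  [0, 0, 0.001, 0, 0, 0, 0.1],
  [0, 0, 0.001, 0, 0, 0, 0.1],
  [0, 0, 0, 0, 0, 0, 0.1],
  [0, 0, 0, 0, 0, 0, 0.1],
])

```text
t: 29.93
tcp_pos: [0.5263, 0.1866, 0.1506]
eef_rot: [0.517, 0.856, 0.0, 0.0]
contact_force: [-1.1, -0.2, -0.9]
finger_gap: 0.0255
```

Emit:
carry_out([
  [0, 0, 0.0005, 0, 0, 0, 0.1],
  [0, 0, 0, 0, 0, 0, 0.4],
  [0, 0, 0, 0, 0, 0, 0.6],
  [0, 0, 0, 0, 0, 0, 0.8],
  [0, 0, 0, 0, 0, 0, 1],
  [0, 0, 0, 0, 0, 0, 1],
  [0, 0, 0, 0, 0, 0, 1],
  [0, 0, -0.02, 0, 0, 0, 1],
  [0, 0, -0.035, 0, 0, 0, 1],
  [0, 0, -0.035, 0, 0, 0, 1],
  [0, 0, -0.03, 0, 0, 0, 1],
  [0, 0, 0, 0, 0, 0, 1],
])

```text
t: 30.93
tcp_pos: [0.5301, 0.1877, 0.278]
eef_rot: [0.517, 0.856, 0.005, 0.004]
contact_force: [1.2, 1.0, 0.7]
finger_gap: 0.0855
```

```bash
python3 - <<'E'
from h import *
plan((.4361,-.2113,.27,27.8),(.4361,-.2113,.13,27.8))
E
```

```text
t 30.93 tcp [0.5301 0.1877 0.278 ] psi 27.79 tilt 0.0132 F [1.2 1.  0.7] gap 0.0855 q6 -0.19
1 x [0,0,0.0080,0,0,-0.0001,h]
12 x [-0.0258,-0.0224,0,0,0,0,h]
4 x [0,0,0.0350,0,0,-0.0000,h]
```

Emit:
carry_out([
  [-0.0258, -0.0224, 0, 0, 0, 0, 1],
  [-0.0258, -0.0224, 0, 0, 0, 0, 1],
  [-0.0258, -0.0224, 0, 0, 0, 0, 1],
  [-0.0258, -0.0224, 0, 0, 0, 0, 1],
  [-0.0258, -0.0224, 0, 0, 0, 0, 1],
  [-0.0258, -0.0224, 0, 0, 0, 0, 1],
  [-0.0258, -0.0224, 0, 0, 0, 0, 1],
  [-0.0258, -0.0224, 0, 0, 0, 0, 1],
  [-0.0258, -0.0224, 0, 0, 0, 0, 1],
  [-0.0258, -0.0224, 0, 0, 0, 0, 1],
  [-0.0258, -0.0224, 0, 0, 0, 0, 1],
  [-0.0258, -0.0204, 0, 0, 0, 0, 1],
])

```text
t: 31.93
tcp_pos: [0.4336, -0.2135, 0.2696]
eef_rot: [0.517, 0.856, -0.0, 0.0]
contact_force: [0.1, 0.4, -0.1]
finger_gap: 0.0854
```

Emit:
carry_out([
  [0, 0, 0, 0, 0, 0, 1],
  [0, 0, 0, 0, 0, 0, 1],
  [0, 0, 0, 0, 0, 0, 1],
])

```text
t: 32.18
tcp_pos: [0.4343, -0.2115, 0.2694]
eef_rot: [0.517, 0.856, 0.0, -0.0]
contact_force: [0.2, 1.0, -0.2]
finger_gap: 0.0854
```

```bash
python3 - <<'E'
from h import *
plan((.4361,-.2113,.13,27.8))
E
```

```text
t 32.18 tcp [ 0.4343 -0.2115  0.2694] psi 27.73 tilt 0.0008 F [ 0.2  1.  -0.2] gap 0.0854 q6 -0.99
4 x [0,0,0.0348,0,0,-0.0003,h]
1 x [-0.0006,0.0017,0,0,0,0,h]
```

Emit:
carry_out([
  [-0.0006, 0.0017, 0.02, 0, 0, 0, 1],
  [0, 0, 0.035, 0, 0, 0, 1],
  [0, 0, 0.035, 0, 0, 0, 1],
  [0, 0, 0.03, 0, 0, 0, 1],
  [0, 0, 0.018, 0, 0, 0, 1],
  [0, 0, 0, 0, 0, 0, 1],
  [0, 0, 0, 0, 0, 0, 1],
  [0, 0, 0, 0, 0, 0, 1],
])

```text
t: 32.85
tcp_pos: [0.4376, -0.2113, 0.1331]
eef_rot: [0.516, 0.857, 0.0, 0.001]
contact_force: [0.3, 0.3, 0.6]
finger_gap: 0.0856
```

Emit:
carry_out([
  [0, 0, 0, 0, 0, 0, 0.15],
  [0, 0, 0, 0, 0, 0, 0.15],
  [0, 0, 0, 0, 0, 0, 0.15],
  [0, 0, 0, 0, 0, 0, 0.15],
  [0, 0, 0, 0, 0, 0, 0.15],
  [0, 0, 0, 0, 0, 0, 0.08],
  [0, 0, 0, 0, 0, 0, 0.08],
  [0, 0, 0, 0, 0, 0, 0.08],
  [0, 0, 0, 0, 0, 0, 0.08],
  [0, 0, 0, 0, 0, 0, 0.08],
], squeeze=60)

```text
t: 33.68
tcp_pos: [0.4369, -0.212, 0.1326]
eef_rot: [0.517, 0.856, 0.0, 0.001]
contact_force: [-0.5, 0.4, 5.7]
finger_gap: 0.0241
```

Emit:
carry_out([
  [0, 0, -0.01, 0, 0, 0, 0.08],
  [0, 0, -0.015, 0, 0, 0, 0.08],
  [0, 0, -0.02, 0, 0, 0, 0.08],
  [0, 0, -0.015, 0, 0, 0, 0.08],
  [0, 0, 0, 0, 0, 0, 0.08],
  [0, 0, 0, 0, 0, 0, 0.08],
])

```text
t: 34.18
tcp_pos: [0.4363, -0.2117, 0.1918]
eef_rot: [0.517, 0.856, -0.0, 0.001]
contact_force: [-0.1, 0.9, -3.4]
finger_gap: 0.0239
```

Emit:
carry_out([
  [0, 0, -0.015, 0, 0, 0, 0.08],
  [0, 0, -0.03, 0, 0, 0, 0.08],
  [0, 0, -0.03, 0, 0, 0, 0.08],
  [0, 0, -0.03, 0, 0, 0, 0.08],
  [0, 0, -0.02, 0, 0, 0, 0.08],
  [0, 0, -0.01, 0, 0, 0, 0.08],
  [0, 0, 0, 0, 0, 0, 0.08],
  [0, 0, 0, 0, 0, 0, 0.08],
])

```text
t: 34.85
tcp_pos: [0.4357, -0.2113, 0.3248]
eef_rot: [0.517, 0.856, -0.0, -0.001]
contact_force: [-0.1, -0.4, -3.8]
finger_gap: 0.0237
```

```bash
python3 - <<'E'
from h import *
plan((.5659,.1117,.327,27.8),step=.03)
E
```

```text
t 34.85 tcp [ 0.4357 -0.2113  0.3248] psi 27.79 tilt 0.0023 F [-0.1 -0.4 -3.8] gap 0.0237 q6 -0.99
1 x [0,0,-0.0022,0,0,-0.0003,h]
12 x [0.0187,0.0222,0,0,0,0,h]
```

Emit:
carry_out([
  [0.006, 0.0074, 0, 0, 0, 0, 0.08],
  [0.0127, 0.0148, 0, 0, 0, 0, 0.08],
  [0.0187, 0.0222, 0, 0, 0, 0, 0.08],
  [0.0187, 0.0222, 0, 0, 0, 0, 0.08],
  [0.0187, 0.0222, 0, 0, 0, 0, 0.08],
  [0.0187, 0.0222, 0, 0, 0, 0, 0.08],
  [0.0187, 0.0222, 0, 0, 0, 0, 0.08],
  [0.0187, 0.0222, 0, 0, 0, 0, 0.08],
  [0.0187, 0.0222, 0, 0, 0, 0, 0.08],
  [0.0187, 0.0222, 0, 0, 0, 0, 0.08],
  [0.0187, 0.0222, 0, 0, 0, 0, 0.08],
  [0.0187, 0.0222, 0, 0, 0, 0, 0.08],
])

```text
t: 35.85
tcp_pos: [0.5553, 0.0864, 0.3235]
eef_rot: [0.516, 0.856, -0.001, -0.002]
contact_force: [0.3, -0.5, -2.9]
finger_gap: 0.0239
```

Emit:
carry_out([
  [0.0127, 0.0148, 0, 0, 0, 0, 0.08],
  [0.006, 0.0074, 0, 0, 0, 0, 0.08],
  [0, 0, 0, 0, 0, 0, 0.08],
  [0, 0, 0, 0, 0, 0, 0.08],
  [0, 0, 0, 0, 0, 0, 0.08],
  [0, 0, 0, 0, 0, 0, 0.08],
])

```text
t: 36.35
tcp_pos: [0.5668, 0.1099, 0.3263]
eef_rot: [0.517, 0.856, -0.0, -0.0]
contact_force: [0.0, -0.0, -3.0]
finger_gap: 0.0241
```

```bash
python3 - <<'E'
from h import *
plan((.5659,.1117,.205,27.8))
E
```

```text
t 36.35 tcp [0.5668 0.1099 0.3263] psi 27.71 tilt 0.0008 F [ 0. -0. -3.] gap 0.0241 q6 -0.33
4 x [0,0,0.0303,0,0,-0.0004,h]
1 x [0.0020,0.0000,0,0,0,0,h]
```

Emit:
carry_out([
  [0.002, 0, 0.01, 0, 0, 0, 0.08],
  [0, 0, 0.025, 0, 0, 0, 0.08],
  [0, 0, 0.03, 0, 0, 0, 0.08],
  [0, 0, 0.03, 0, 0, 0, 0.08],
  [0, 0, 0.02, 0, 0, 0, 0.08],
  [0, 0, 0.007, 0, 0, 0, 0.08],
  [0, 0, 0, 0, 0, 0, 0.08],
  [0, 0, 0, 0, 0, 0, 0.08],
  [0, 0, 0, 0, 0, 0, 0.08],
])

```text
t: 37.1
tcp_pos: [0.5678, 0.1129, 0.2068]
eef_rot: [0.517, 0.856, 0.001, 0.001]
contact_force: [-0.2, -0.3, -3.3]
finger_gap: 0.0242
```

```bash
python3 - <<'E'
from h import *
plan((.5659,.1117,.144,27.8))
a=grab_frame('side');cv2.imwrite('pics/s4.png',cv2.resize(a[90:220,130:300,::-1],None,fx=4,fy=4,interpolation=cv2.INTER_CUBIC))
E
```

```text
t 37.10 tcp [0.5678 0.1129 0.2068] psi 27.76 tilt 0.0037 F [-0.2 -0.3 -3.3] gap 0.0242 q6 -0.33
2 x [0,0,0.0314,0,0,-0.0003,h]
1 x [-0.0002,-0.0022,0,0,0,0,h]
```

View pics/s4.png

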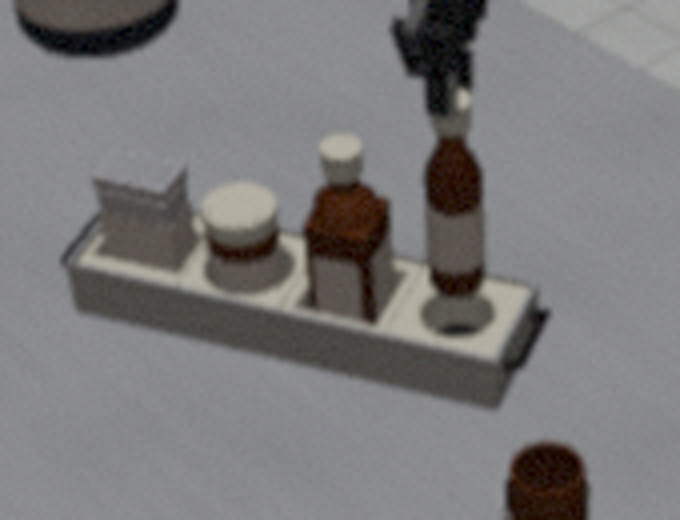

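Tin, jar and square bottle are seated, and the slim bottle is above its well.

Emit:
carry_out([
  [0, -0.001, 0.008, 0, 0, 0, 0.08],
  [0, 0, 0.012, 0, 0, 0, 0.08],
  [0, 0, 0.013, 0, 0, 0, 0.08],
  [0, 0, 0.013, 0, 0, 0, 0.08],
  [0, 0, 0.008, 0, 0, 0, 0.08],
  [0, 0, 0.006, 0, 0, 0, 0.08],
  [0, 0, 0, 0, 0, 0, 0.08],
  [0, 0, 0, 0, 0, 0, 0.08],
  [0, 0, 0, 0, 0, 0, 0.08],
])

```text
t: 37.9
tcp_pos: [0.5654, 0.1125, 0.1443]
eef_rot: [0.517, 0.856, -0.0, -0.0]
contact_force: [0.7, -0.0, -3.2]
finger_gap: 0.0242
```

Emit:
carry_out([
  [0, 0, 0.001, 0, 0, 0, 0.08],
  [0, 0, 0, 0, 0, 0, 0.08],
  [0, 0, 0, 0, 0, 0, 0.08],
])

```text
t: 38.15
tcp_pos: [0.5654, 0.1125, 0.1435]
eef_rot: [0.517, 0.856, -0.0, -0.0]
contact_force: [-0.4, 0.2, -3.0]
finger_gap: 0.0236
```

Emit:
carry_out([
  [0, 0, 0.001, 0, 0, 0, 0.08],
  [0, 0, 0.0005, 0, 0, 0, 0.08],
  [0, 0, 0, 0, 0, 0, 0.08],
  [0, 0, 0, 0, 0, 0, 0.08],
])

```text
t: 38.48
tcp_pos: [0.5658, 0.1125, 0.1427]
eef_rot: [0.517, 0.856, 0.0, 0.0]
contact_force: [-1.2, -0.8, 0.7]
finger_gap: 0.0241
```

Floor contact felt. I'll release and retreat up and away.

Emit:
carry_out([
  [0, 0, 0, 0, 0, 0, 0.4],
  [0, 0, 0, 0, 0, 0, 0.6],
  [0, 0, 0, 0, 0, 0, 0.8],
  [0, 0, 0, 0, 0, 0, 1],
  [0, 0, 0, 0, 0, 0, 1],
  [0, 0, 0, 0, 0, 0, 1],
  [0, 0, -0.02, 0, 0, 0, 1],
  [0, 0, -0.035, 0, 0, 0, 1],
  [0, 0, -0.035, 0, 0, 0, 1],
  [0, 0, -0.03, 0, 0, 0, 1],
  [0, 0, -0.02, 0, 0, 0, 1],
  [0, 0, 0, 0, 0, 0, 1],
])

```text
t: 39.48
tcp_pos: [0.5686, 0.113, 0.2888]
eef_rot: [0.517, 0.856, 0.003, 0.004]
contact_force: [0.9, 0.2, 1.3]
finger_gap: 0.0854
```

Emit:
carry_out([
  [-0.03, 0, 0, 0, 0, 0, 1],
  [-0.03, 0, 0, 0, 0, 0, 1],
  [-0.03, 0, 0, 0, 0, 0, 1],
  [-0.03, 0, 0, 0, 0, 0, 1],
  [-0.03, 0, 0, 0, 0, 0, 1],
  [-0.03, 0, 0, 0, 0, 0, 1],
  [-0.03, 0, 0, 0, 0, 0, 1],
  [-0.03, 0, 0, 0, 0, 0, 1],
  [-0.02, 0, 0, 0, 0, 0, 1],
  [0, 0, 0, 0, 0, 0, 1],
  [0, 0, 0, 0, 0, 0, 1],
  [0, 0, 0, 0, 0, 0, 1],
])

```text
t: 40.48
tcp_pos: [0.686, -0.117, 0.2809]
eef_rot: [0.517, 0.856, -0.0, -0.001]
contact_force: [-0.2, 0.4, -0.5]
finger_gap: 0.0855
```

```bash
python3 - <<'E'
from h import *
status()
a=grab_frame('side');b=grab_frame('top')
L=cv2.resize(a[90:240,130:330,::-1],(480,360),interpolation=cv2.INTER_CUBIC)
r=cv2.resize(b[110:240,100:300,::-1],(0,0),fx=2.4,fy=2.4)
c=np.zeros((600,800,3),np.uint8);c[:280,:480]=L[40:320];c[285:597,:480]=r;cv2.imwrite('pics/f.png',c[:, :480])
cv2.imwrite('pics/topf.png',b[:,:,::-1])
E
```

```text
t 40.48 tcp [ 0.686  -0.117   0.2809] psi 27.78 tilt 0.0021 F [-0.2  0.4 -0.5] gap 0.0855 q6 -0.69
```

View pics/f.png

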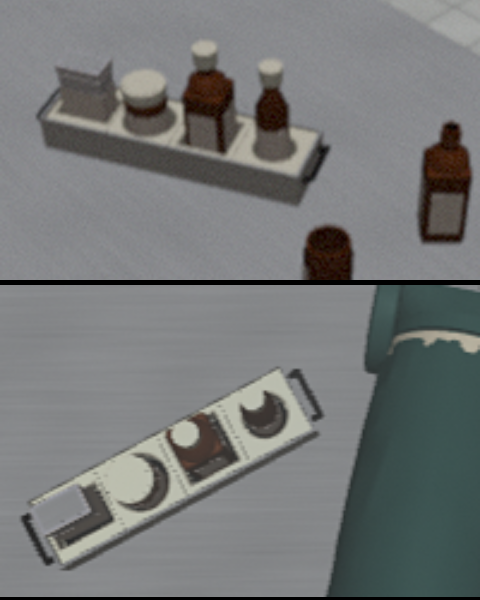

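Everything is seated in its own well and both empties are standing. A last numeric check of the cap positions, and of the empties by side-image difference, then I'll hand in.

```bash
python3 - <<'E'
from h import *
W=dict(slim=(.5658,.1117),sq=(.5262,.1862),jar=(.4868,.2622),tin=(.4472,.337))
for n,u,v,z in(('slim',256,404,.17),('sq',186,433,.178),('jar',131,481,.105),('tin',60,509,.115)):
    q=ray('top',(100+u/2.4,110+(v-285)/2.4),z)[:2];print(n,((q-W[n])*1000).round(1),'mm')
a=cv2.imread('pics/side0.png');b=grab_frame('side')[:,:,::-1]
for n,(x,y,w,h) in dict(sqopen=(300,155,32,55),jaropen=(252,195,32,45)).items():
    A0=a[y:y+h,x:x+w];r=cv2.matchTemplate(b[y-8:y+h+8,x-8:x+w+8].copy(),A0,cv2.TM_CCOEFF_NORMED);m=cv2.minMaxLoc(r);print(n,'shift px',np.array(m[3])-8,'corr %.3f'%m[1])
status();bot.close_job()
E
```

```text
slim [-8.2 -4.1] mm
sq [-0.7 -3.2] mm
jar [-5.3 -3.2] mm
tin [2.4 0.4] mm
sqopen shift px [0 0] corr 0.995
jaropen shift px [0 0] corr 0.995
t 40.63 tcp [ 0.6862 -0.1163  0.282 ] psi 27.86 tilt 0.0004 F [ 0.1 -0.1  0.3] gap 0.0851 q6 -0.69
the job is handed in; nothing more can be done
```

The carrier is packed and the job is handed in at about 40.6 s, well under the 128 s limit. The tin, jar, capped square bottle and capped slim bottle were each lowered until the wrist force showed floor contact, then released. I wasn't told the verdict.

- **Seating:** the last side and top pictures show all four upright in their own wells. Tops were read off the small final picture. They came out 2–3 mm from the well axis for the tin and square bottle, about 6 mm for the jar and about 9 mm for the slim bottle, against the 14 mm limit.
- **Where the checks disagreed:** the slim bottle and jar readings are larger than the arm's release position implies. It was within about 1 mm of the axis for both. I think coarse pixel reading on that picture, about 1–2 mm per pixel, explains most of the difference, but I did not measure it again.
- **Empties:** both show 0 px of movement in the side view (match 0.995).
- **Gripper readings:** on the two caps the gap read about 4 mm less than their stated diameters (25.6 mm against 30 mm, and 24 mm against 28 mm). The grips held and both bottles were lowered upright.
- **At hand-in:** the gripper was open, clear of everything, and reading about 0 N.

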